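# Switch the beam to the other flip mirror

### The arm

A 7-joint arm with a two-finger parallel gripper is mounted at the origin on the work surface. World frame = base frame: x ahead of the robot, y to its left, z up, the work surface at z = 0. Lengths are in m, angles in rad, forces in N, time in s.
With the tool pointing down it reaches from about 0.35 to 0.9 m from the base axis. Payload 8.1 kg.
Tool frame: the origin (TCP) lies midway between the tips of the shut fingers; the grasp point (between the pads) lies 19 mm behind it (env.grip_point_offset is the distance from the TCP to the grasp point, in m); z points along the fingers, y is the line along which they close (so a half turn about z gives the same grasp; the last joint's range is limited). The gripper opens to 92 mm and grips with 3 to 60 N. Pads are 19 mm wide; open, the fingers measure 130 mm over their backs; the gripper's body (75 mm by 190 mm) begins 47 mm behind the grasp point.
Start: joints at [1.055, 0.434, 0.025, 1.573, -0.012, 1.134, -0.075], TCP at [0.251, -0.573, 0.227] pointing down, gripper open.
Joint ranges: [-2.62, 2.62], [-0.44, 2.09], [-1.27, 1.32], [0.08, 2.57], [-1.32, 4.46], [0.12, 2], [-2.74, 2.74]. Speed limits (rad/s): [2.22, 2.22, 3.01, 3.01, 3.14, 3.14, 3.14].

### API

Orientations are given as [roll, pitch, yaw] about the fixed x, y, z axes, in that order (R = Rz(yaw) Ry(pitch) Rx(roll)).
In Python, from plant import env, cams gives the robot as it stands. Calls block until the motion is done:
- env.reach(position, orientation): joint-space move of the TCP to a pose.
- env.servo_line(position, v=0.15, frame=None, until_force=None): straight line of the TCP; frame=None keeps the orientation; v is the mean speed in m/s. With until_force (N) it stops when the force on the tool has changed by that much, and returns True; else False.
- env.goto_joints(angles): joint-space move.
- env.move_gripper(opening, grasp_force=None): opening from 0.0 (shut) to 1.0 (fully open); grasp_force is the grip in N (None keeps the last); returns when the fingers have stopped.
- env.dwell(seconds).
- env.solve_ik(position, orientation): joint angles nearest the present ones, or None.
- env.get_state(): the state.
- cams.read_camera(name): name is "scene" or "side" or "wrist"; returns the picture (384x512x3 uint8, red, green, blue); there is no depth.
- cams.camera_params(name): a dict with "vfov" (degrees; the focal length in pixels is half the picture's height over the tangent of half this angle, whatever the lens; pixels are square), "cx", "cy" (the principal point, pixels), "xyz" and "attitude" of the camera in the world. Camera axes: x right, y down, z forward; pixel columns grow to the right and rows downward; lengths in m; the calibration is good to about 2 mm. A picture is of the moment at which its call begins: read the wrist's pose just before it. camera_params takes no time and is no camera call; for the wrist camera it gives the pose at the moment of the call.
A pose or a line that the arm cannot do raises env.PlanningError and nothing moves.
- env.finish_job(): hands the job in; it is judged then, once.
Trained networks look in the newest picture that a camera, given by its name, has taken for a name from the list of things; names that differ only in an ending like _2 or _b are one class to them, and where a whole thing is asked for, a point or a joint stands for the part that bears it (a point fixed in the world has none). Each returns a list of dicts, best first, with "score" (0 to 1); they miss things now and then, are a little off and sometimes report something else, mostly with a low value. They report only what shows in the picture. A call takes as long as a camera call. They do not tell look-alikes from the thing itself.
- cams.recognise(camera, thing): "at" ([x, y, z] in m, in world coordinates, good to about 4 mm: the middle of the surface that is visible of it).
The state is a dict: "time": time; "qpos": joint angles; "joint_vel": joint speeds; "joint_torque": joint torques, N m; "tool_pos": TCP position; "tcp_rot": TCP orientation; "force": force on the tool from outside, world axes, zero at the start; "ft_torque": the same for the moment, N m; "width": opening from 0.0 (shut) to 1.0 (fully open); "grip_force": force on a finger pad.
Only numpy, scipy, OpenCV 4.12 (cv2) and the standard library are available. Lean on these libraries where they do the work, as an engineer would, in place of code of your own. Each camera call takes 0.05 s, during which the arm holds its last target. There are 200 camera calls.

### The job

Switch the laser from the square flip mirror to the round one: push the standing square mirror over until it lies fully down on its stop, and push the lying round mirror up until it stands fully upright on its stop, working them with the fingers directly or by the thumb lever beside each. Only push, do not grip or lift: the mounts stand loose on their feet and must stay where they are. Leave the flip mount with the narrow strip and everything else on the table alone.

Things in the scene. Friction and masses are not known exactly. Their poses are not given: they have to be found in the camera images.
- mount_round: Flip mount with a round disc, 56 mm across and 8 mm thick as optic. To be stood up; it starts lying down. Loose, held only by its weight (about 2 kg): foot 90 (x) x 80 (y) x 22 mm high, post 20 mm thick. Origin: centre of the foot's underside, z up. Hinge shaft 10 mm thick along the mount's y, axis 75 mm above the table over x = 0, from y = -30 to +72 mm.
- flip_round (a joint): Hinge of that mount, rad: 0 = optic lies fully down on its stop, 1.571 = stands fully upright on its stop. Stiff hinge (about 0.03 N m): stays where it is left, so the push must go right to the stop.
- round_lever_tip (a point): Tip of that mount's flat thumb lever, 56 mm from the hinge axis on the same shaft. Lever 16 mm wide, 5 mm thick, centred at the mount's y = +62 mm. It leans 45 deg up towards the mount's -x while the optic lies, 45 deg up towards +x while it stands (tip then 115 mm above the table). Pushed level along +x it stands the optic up, along -x it tips it down.
- round_plate_center (a point): Centre of that mount's optic, 42 mm from the hinge axis, at the mount's y = 0. Lying, the optic is level, 75 mm above the table, and reaches 70 mm from the hinge axis towards the mount's -x; standing, it is vertical above the hinge, top 145 mm above the table.
- mount_square: Flip mount with a square plate, 56 x 56 mm and 8 mm thick as optic. To be tipped down; it starts standing. Loose, held only by its weight (about 2 kg): foot 90 (x) x 80 (y) x 22 mm high, post 20 mm thick. Origin: centre of the foot's underside, z up. Hinge shaft 10 mm thick along the mount's y, axis 75 mm above the table over x = 0, from y = -30 to +72 mm.
- flip_square (a joint): Hinge of that mount, rad: 0 = optic lies fully down on its stop, 1.571 = stands fully upright on its stop. Stiff hinge (about 0.03 N m): stays where it is left, so the push must go right to the stop.
- square_lever_tip (a point): Tip of that mount's flat thumb lever, 56 mm from the hinge axis on the same shaft. Lever 16 mm wide, 5 mm thick, centred at the mount's y = +62 mm. It leans 45 deg up towards the mount's -x while the optic lies, 45 deg up towards +x while it stands (tip then 115 mm above the table). Pushed level along +x it stands the optic up, along -x it tips it down.
- square_plate_center (a point): Centre of that mount's optic, 42 mm from the hinge axis, at the mount's y = 0. Lying, the optic is level, 75 mm above the table, and reaches 70 mm from the hinge axis towards the mount's -x; standing, it is vertical above the hinge, top 145 mm above the table.
- mount_strip: Flip mount with a narrow strip, 20 mm wide, 56 mm long and 8 mm thick as optic. Not part of the job; it starts at any angle. Loose, held only by its weight (about 2 kg): foot 90 (x) x 80 (y) x 22 mm high, post 20 mm thick. Origin: centre of the foot's underside, z up. Hinge shaft 10 mm thick along the mount's y, axis 75 mm above the table over x = 0, from y = -30 to +72 mm.
- flip_strip (a joint): Hinge of that mount, rad: 0 = optic lies fully down on its stop, 1.571 = stands fully upright on its stop. Stiff hinge (about 0.03 N m): stays where it is left, so the push must go right to the stop.
- strip_lever_tip (a point): Tip of that mount's flat thumb lever, 56 mm from the hinge axis on the same shaft. Lever 16 mm wide, 5 mm thick, centred at the mount's y = +62 mm. It leans 45 deg up towards the mount's -x while the optic lies, 45 deg up towards +x while it stands (tip then 115 mm above the table). Pushed level along +x it stands the optic up, along -x it tips it down.
- strip_plate_center (a point): Centre of that mount's optic, 42 mm from the hinge axis, at the mount's y = 0. Lying, the optic is level, 75 mm above the table, and reaches 70 mm from the hinge axis towards the mount's -x; standing, it is vertical above the hinge, top 145 mm above the table.
- post_collar: Bystander: loose steel ring lying flat, 40 mm across, 14 mm high. Origin: centre of its underside.
- post_holder: Bystander: loose black post holder standing upright, 27 mm thick with a 38 mm foot, 56 mm high, with a small side screw. Origin: centre of its underside.
- lens_jar: Bystander: loose white round lens jar, 41 mm across, 34 mm high. Origin: centre of its underside.
- filter_case: Bystander: loose grey flat filter case, 45 x 36 x 16 mm. Origin: centre of its underside.
- ball_driver: Bystander: loose hand driver lying on the table, 170 mm long. Origin: on its long axis.
- power_head: Bystander: loose dark power-meter block, 60 x 50 x 30 mm. Origin: centre of its underside.
- air_can: Bystander: loose bare metal can standing upright, 60 mm across, 130 mm high. Origin: centre of its underside.
There are look-alikes about, which are no part of the job. Leave any blue look-alike of the mount_round alone.

How it is judged:
At the end, for the whole second after the job is handed in: The round mirror stands within 0.15 rad of its upright stop and the square mirror lies within 0.15 rad of its lower stop, both at rest; all three mounts stand flat within 20 mm of where they were, the strip optic's centre within 25 mm of where it was and the bystanders within 30 mm (value of joint flip_round above 1.42 rad and value of joint flip_square below 0.15 rad and velocity of joint flip_round between -0.05 and 0.05 rad/s and velocity of joint flip_square between -0.05 and 0.05 rad/s and angle between each of mount_round, mount_square, mount_strip's own z axis and vertical below 0.03 rad and distance of each of mount_round, mount_square, mount_strip from where it was at the start of the episode below 0.02 m and distance of strip_plate_center from where it was at the start of the episode below 0.025 m and distance of each of post_collar, post_holder, lens_jar, filter_case, ball_driver, power_head, air_can from where it was at the start of the episode below 0.03 m); the robot touches nothing.
It fails at once if a mount is shoved more than 20 mm (distance of any of mount_round, mount_square, mount_strip from where it was at the start of the episode above 0.02 m).
It fails at once if a mount is lifted off the table (more than 8 mm) (height (world z) of any of mount_round, mount_square, mount_strip above 0.008 m).
It fails at once if a mount is tipped over (more than 0.25 rad) (angle between any of mount_round, mount_square, mount_strip's own z axis and vertical above 0.25 rad).
It fails at once if the strip optic is flipped (its centre moves more than 25 mm) (distance of strip_plate_center from where it was at the start of the episode above 0.025 m).
It fails at once if a bystander is moved more than 30 mm (distance of any of post_collar, post_holder, lens_jar, filter_case, ball_driver, power_head, air_can from where it was at the start of the episode above 0.03 m).
It also fails if it takes over 48 s, if anything falls off the work surface, if the arm or the gripper's body presses on something with over 40 N, if the wrist force passes 120 N, or if a joint passes its speed limit or range.

## Working session

There is one attempt and no reset: what is moved stays moved. The work goes in short steps, each a Python script; the robot and the scene stay as the last script left them, time stands still between calls to the robot, and variables do not carry over. Pictures are saved under pics/ and viewed, at most 10 in all, crops included, and the job is handed in when it is done.

```bash
ls; mkdir -p pics; python3 - <<'E'
from plant import env, cams
import cv2, numpy as np
for n in ("scene","side"):
    cv2.imwrite(f"pics/{n}0.png", cv2.resize(cams.read_camera(n)[:,:,::-1],(800,600),interpolation=cv2.INTER_CUBIC))
    p=cams.camera_params(n); print(n,p)
    for t in ["mount_round","round_lever_tip","round_plate_center","mount_square","square_lever_tip","square_plate_center","mount_strip","strip_plate_center","air_can","post_holder"]:
        print(t,[(np.round(d["at"],3).tolist(),round(d["score"],2)) for d in cams.recognise(n,t)][:4])
print(env.get_state()["time"])
E
```

```text
pics
scene {'vfov': 52.26103304405472, 'cx': 251.19980852275387, 'cy': 193.2787631960395, 'xyz': array([ 1.2441412 , -0.15293866,  1.09658951]), 'attitude': array([-2.51279749, -0.00259013,  1.31505487])}
mount_round [([0.709, 0.298, 0.047], 0.95), ([0.374, 0.172, 0.021], 0.82), ([0.533, 0.24, 0.021], 0.65)]
round_lever_tip [([0.368, 0.155, 0.081], 0.71), ([0.723, 0.318, 0.082], 0.59), ([0.53, 0.221, 0.077], 0.53)]
round_plate_center [([0.526, 0.222, 0.078], 0.86), ([0.72, 0.316, 0.075], 0.8), ([0.367, 0.153, 0.081], 0.76)]
mount_square [([0.54, -0.256, 0.021], 0.6)]
square_lever_tip [([0.68, 0.118, 0.014], 0.62), ([0.523, -0.255, 0.112], 0.6)]
square_plate_center [([0.524, -0.258, 0.111], 0.64), ([0.439, 0.048, 0.021], 0.4)]
mount_strip [([0.568, 0.001, 0.023], 0.63)]
strip_plate_center [([0.526, -0.256, 0.108], 0.21)]
air_can [([0.539, 0.458, 0.096], 0.83), ([0.526, 0.223, 0.08], 0.45), ([0.695, -0.122, 0.013], 0.16)]
post_holder [([0.568, -0.0, 0.022], 0.43), ([0.529, 0.124, 0.034], 0.41)]
side {'vfov': 50.3729963592148, 'cx': 253.98826094566581, 'cy': 185.09347257106324, 'xyz': array([0.08873542, 0.65663173, 0.88308053]), 'attitude': array([-2.37178897,  0.01803984, -2.56597236])}
mount_round [([0.511, 0.255, 0.028], 0.73), ([0.348, 0.186, 0.022], 0.69), ([0.694, 0.313, 0.022], 0.62)]
round_lever_tip [([0.716, 0.322, 0.078], 0.91), ([0.518, 0.226, 0.079], 0.84), ([0.355, 0.154, 0.077], 0.66)]
round_plate_center [([0.714, 0.323, 0.079], 0.87), ([0.358, 0.154, 0.076], 0.77)]
mount_square [([0.522, -0.252, 0.017], 0.65), ([0.515, 0.138, 0.032], 0.61)]
square_lever_tip [([0.527, -0.252, 0.112], 0.67), ([0.484, -0.12, 0.03], 0.49)]
square_plate_center [([0.526, -0.252, 0.11], 0.7)]
mount_strip [([0.427, 0.048, 0.016], 0.38)]
strip_plate_center [([0.554, 0.006, 0.094], 0.59)]
air_can [([0.506, 0.483, 0.118], 0.78)]
post_holder [([0.513, 0.134, 0.028], 0.65)]
1.1
```

View pics/scene0.png

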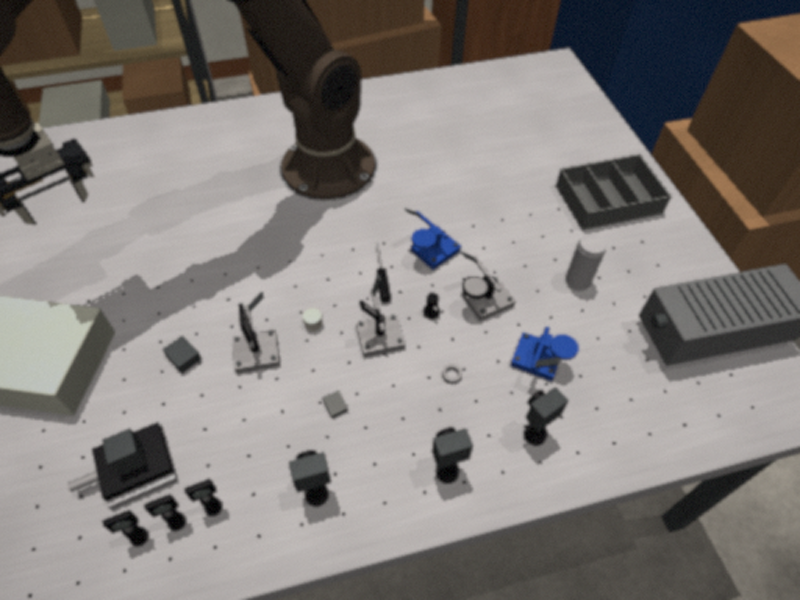

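View pics/side0.png

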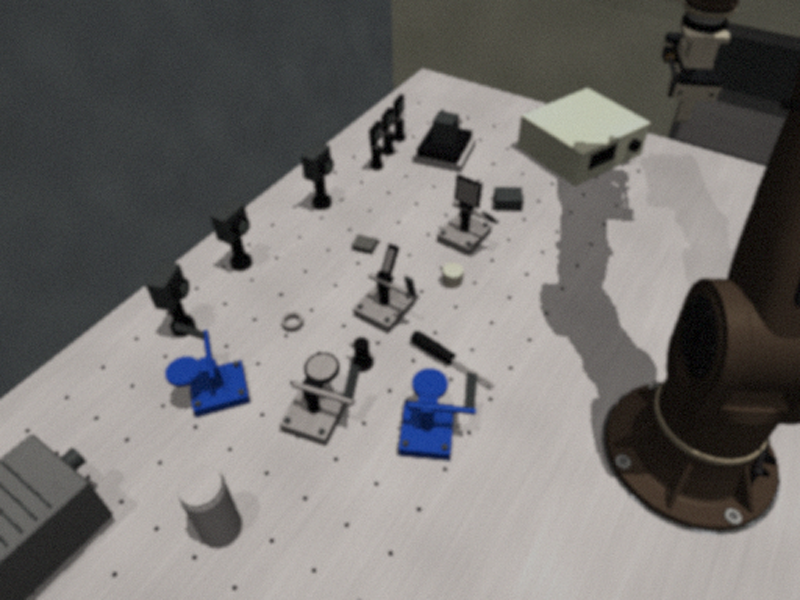

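The mirrors that could be mistaken for the round one are blue (430,240), blue (545,350) and silver (485,290) in the scene view. The silver one is mine. The square one stands at (250,335), and the strip at (378,320) is to be left alone. Next I check the choice in a close crop.

```bash
cat > h.py <<'E'
from plant import env, cams
import numpy as np, cv2
from scipy.spatial.transform import Rotation as R
def cam(n):
    p=cams.camera_params(n); f=192/np.tan(np.radians(p["vfov"]/2))
    return p["xyz"],R.from_euler("xyz",p["attitude"]).as_matrix(),f,p["cx"],p["cy"]
def proj(c,P):
    X=(np.asarray(P)-c[0])@c[1]; return np.c_[c[2]*X[:,0]/X[:,2]+c[3],c[2]*X[:,1]/X[:,2]+c[4]]
def ray(c,uv,z):
    d=c[1]@np.array([(uv[0]-c[3])/c[2],(uv[1]-c[4])/c[2],1]); return c[0]+d*(z-c[0][2])/d[2]
E
python3 - <<'E'
from h import *
rows=[]
for C in ([0.53,0.235,0.06],[0.525,-0.255,0.07]):
    r=[]
    for n in ("scene","side"):
        im=cams.read_camera(n); c=cam(n); u,v=proj(c,[C])[0].astype(int); print(n,u-40,v-30)
        k=cv2.resize(im[v-30:v+30,u-40:u+40,::-1],(400,300),interpolation=cv2.INTER_CUBIC)
        r.append(k)
    rows.append(np.hstack(r))
cv2.imwrite("pics/crops.png",np.vstack(rows))
E
```

```text
scene 268 154
side 162 215
scene 120 182
side 260 105
```

View pics/crops.png

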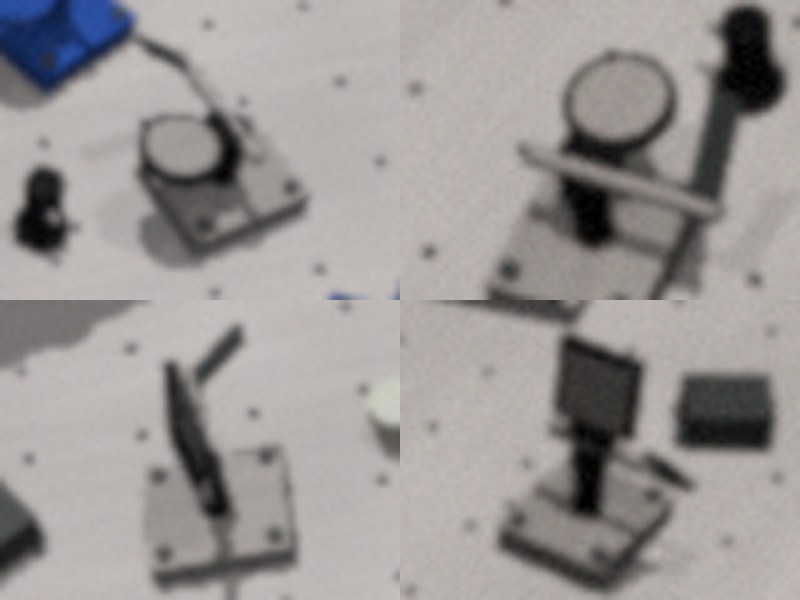

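The crop confirms silver round (disc lying, lever at the right end of its shaft) and the standing square. I'll fit pose from clicked keypoints.

```bash
cat >> h.py <<'E'
def model(kind,q):
    s,c_=np.sin(q),np.cos(q); L=lambda r,y:[-r*c_,y,.075+r*s]
    a=q+np.pi/4-0 # lever: lying -> 45deg up toward -x ; standing -> 45 up toward +x
    tip=[-.056*np.cos(q+np.pi/4),.062,.075+.056*np.sin(q+np.pi/4)]
    d={"f%d%d"%(i,j):[i*.045,j*.04,.022] for i in(-1,1) for j in(-1,1)}
    d.update(s0=[0,-.03,.075],s1=[0,.072,.075],tip=tip,pc=L(.042,0),p00=L(.014,-.028),p01=L(.014,.028),p10=L(.07,-.028),p11=L(.07,.028),lb=[0,.062,.075])
    return d
EDG=[("f-1-1","f-11"),("f-11","f11"),("f11","f1-1"),("f1-1","f-1-1"),("s0","s1"),("lb","tip"),("p00","p01"),("p01","p11"),("p11","p10"),("p10","p00")]
def place(pose,P): return R.from_euler("z",pose[2]).apply(np.atleast_2d(P))+[pose[0],pose[1],0]
E
cat > fit.py <<'E'
from h import *
from scipy.optimize import least_squares
off={("r","scene"):(268,154),("r","side"):(162,215),("s","scene"):(120,182),("s","side"):(260,105)}
C={n:cam(n) for n in("scene","side")}
clk={"r":{"side":{"s0":(125,150),"s1":(315,210),"pc":(220,100)},"scene":{"pc":(185,148)}},
 "s":{"side":{"pc":(200,90)},"scene":{"tip":(240,30)}}}
clk["s"]["side"]["tip"]=(290,187)
free={"s":{"side":[(103,230),(200,275),(272,205)],"scene":[(285,150),(293,258)]},"r":{"scene":[(305,195),(200,250)],"side":[(90,290)]}}
for k,q in(("r",0),("s",np.pi/2)):
    M=model(k,q); best=None
    def res(p):
        r=[]
        for n in C:
            for key,uv in clk[k].get(n,{}).items(): r+=list(proj(C[n],place(p,M[key]))[0]-np.array(uv)/5-off[k,n])
            F=proj(C[n],place(p,[M[x] for x in M if x[0]=="f"]))
            for uv in free[k].get(n,[]):
                e=F-np.array(uv)/5-off[k,n]; r+=list(e[np.argmin((e**2).sum(1))])
        return r
    for y0 in np.arange(-3,3.2,.4):
        s=least_squares(res,[.525,.24 if k=="r" else -.255,y0],loss="soft_l1",x_scale=[.01,.01,.1])
        if best is None or s.cost<best.cost: best=s
    print(k,np.round(best.x,4),"cost",round(best.cost,2),np.round(best.fun,1))
    np.save(f"pose_{k}.npy",best.x)
rows=[]
for k,q in(("r",0),("s",np.pi/2)):
    p=np.load(f"pose_{k}.npy");M=model(k,q);r=[]
    for n in C:
        im=cams.read_camera(n);u,v=off[k,n];z=cv2.resize(im[v:v+60,u:u+80,::-1],(400,300),interpolation=cv2.INTER_CUBIC)
        for a,b in EDG:
            A=(proj(C[n],place(p,[M[a],M[b]]))-[u,v]+.5)*5; cv2.line(z,*[tuple(int(t) for t in w) for w in A],(0,0,255) if a!="lb" else (0,200,0),1)
        r.append(z)
    rows.append(np.hstack(r))
cv2.imwrite("pics/fit.png",np.vstack(rows))
E
python3 fit.py
```

```text
r [0.5249 0.2563 1.8017] cost 4.71 [-0.7  0.7  1.5 -0.5  0.2 -1.3  0.3  0.3  1.2 -0.2 -0.2  0.3 -1.6 -1.8]
s [ 0.5294 -0.2539  1.5079] cost 18.72 [ 2.1 -0.1 -0.1 -2.2  0.3 -3.2 -0.3  0.2 -7.6 -4.4 -0.8 -1.4  1.1 -0.6
  1.4 -1.8]
```

View pics/fit.png

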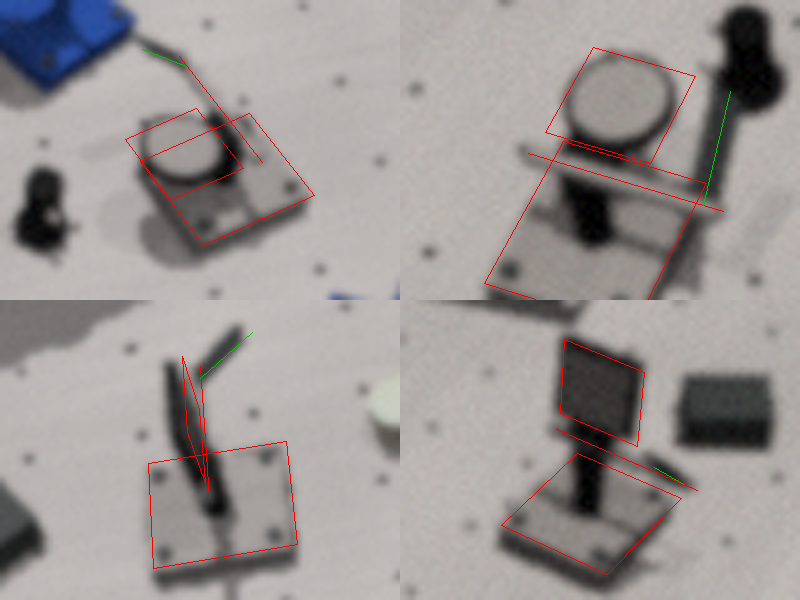

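The overlay fits both mounts to within about 1–3 px (a few mm), which is enough for force-limited lever pushes. I start with the square.

```bash
cat >> h.py <<'E'
def push(k,sgn,x0=.08,x1=.04,z=.103,F=3.5,yl=.063):
    """push lever of mount k along sgn*mount x, from -sgn*x0 to sgn*x1"""
    p=np.load(f"pose_{k}.npy"); W=lambda x,z:place(p,[x,yl,z])[0]
    for yaw in (p[2],p[2]-np.pi):
        o=[np.pi,0,yaw]
        if all(env.solve_ik(W(s,zz),o) is not None for s in(-sgn*x0,sgn*x1) for zz in(z,.2)): break
    env.reach(W(-sgn*x0,.2),o)
    print("above",env.get_state()["time"])
    hit=env.servo_line(W(-sgn*x0,z),v=.12,until_force=6)
    print("down hit",hit)
    if hit: env.servo_line(W(-sgn*x0,.2)); return
    h=env.servo_line(W(sgn*x1,z),v=.04,until_force=F)
    s=env.get_state(); l=R.from_euler("z",-p[2]).apply(np.array(s["tool_pos"])-[p[0],p[1],0])
    print("stopped",h,"local",np.round(l,4),"F",np.round(s["force"],1),s["time"])
    b=l-[sgn*.03,0,0]
    env.servo_line(W(b[0],z),v=.1); env.servo_line(W(b[0],.2),v=.15); print(env.get_state()["time"])
E
python3 - <<'E'
from h import *
env.move_gripper(0.0); push("s",-1)
E
```

```text
above 4.625
down hit False
stopped True local [-0.0192  0.0632  0.1027] F [0.6 0.7 2.4] 7.7583
9.0083
```

```bash
python3 - <<'E'
from h import *
push("r",1)
p=np.load("pose_r.npy"); 
env.reach([.45,0.0,.35],[np.pi,0,p[2]-np.pi if env.solve_ik([.45,0,.35],[np.pi,0,p[2]]) is None else p[2]])
rows=[]
for C_ in ([0.53,0.235,0.06],[0.525,-0.255,0.07]):
    r=[]
    for n in ("scene","side"):
        im=cams.read_camera(n); u,v=proj(cam(n),[C_])[0].astype(int)
        r.append(cv2.resize(im[v-30:v+30,u-40:u+40,::-1],(400,300),interpolation=cv2.INTER_CUBIC))
    rows.append(np.hstack(r))
cv2.imwrite("pics/after.png",np.vstack(rows)); print(env.get_state()["time"])
E
```

```text
above 10.5
down hit False
stopped True local [-0.0481  0.0633  0.1028] F [ 0.2 -1.3  0.9] 12.6583
13.9
15.0
```

View pics/after.png

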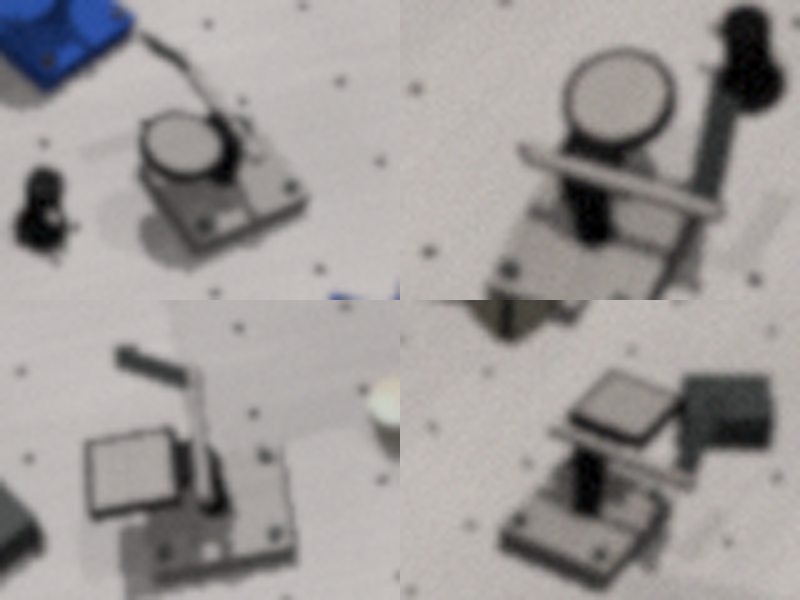

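The square lies down and its foot hasn't moved. The round push stopped early, on first contact with the lever, so I'll push again and resume after any early stop.

```bash
python3 - <<'E'
from h import *
p=np.load("pose_r.npy"); z=.103; W=lambda x,z:place(p,[x,.063,z])[0]
loc=lambda:R.from_euler("z",-p[2]).apply(np.array(env.get_state()["tool_pos"])-[p[0],p[1],0])
o=[np.pi,0,p[2]]
if env.solve_ik(W(0,.103),o) is None: o[2]-=np.pi
env.reach(W(-.06,.2),o); print(env.servo_line(W(-.06,z),v=.12,until_force=6))
for i in range(6):
    h=env.servo_line(W(.04,z),v=.035,until_force=4.5); l=loc(); s=env.get_state()
    print(h,np.round(l,4),np.round(s["force"],1),s["time"])
    if not h or l[0]>.012: break
x=loc()[0]-.03
env.servo_line(W(x,z),v=.1); env.servo_line(W(x,.2),v=.15)
env.reach([.45,0.0,.35],o)
rows=[]
for C_ in ([0.53,0.235,0.06],[0.525,-0.255,0.07]):
    r=[]
    for n in ("scene","side"):
        im=cams.read_camera(n); u,v=proj(cam(n),[C_])[0].astype(int)
        r.append(cv2.resize(im[v-30:v+30,u-40:u+40,::-1],(400,300),interpolation=cv2.INTER_CUBIC))
    rows.append(np.hstack(r))
cv2.imwrite("pics/after2.png",np.vstack(rows)); print(env.get_state()["time"])
E
```

```text
False
True [0.0157 0.0632 0.1027] [ 1.5 -1.4  1.5] 18.8417
21.3417
```

View pics/after2.png

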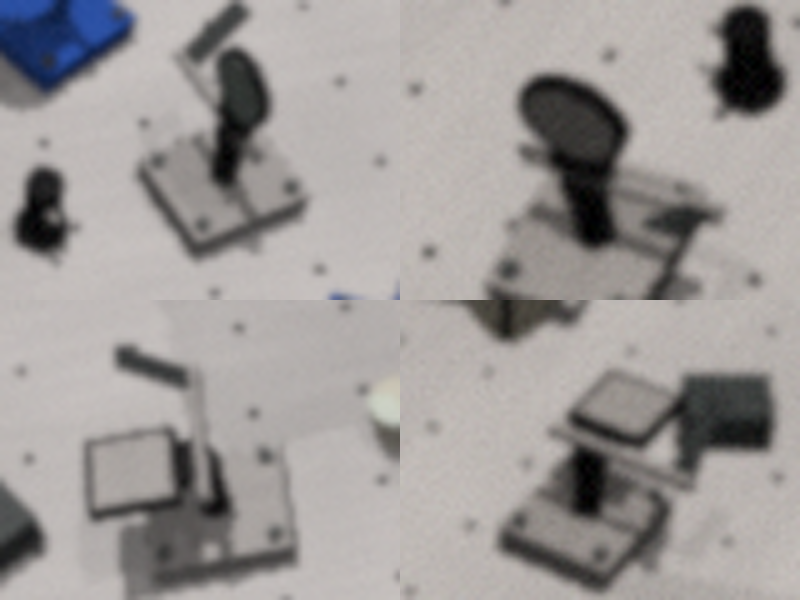

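```bash
python3 - <<'E'
from h import *
rows=[]
for k,C_,qs in (("r",[0.53,0.235,0.06],(np.pi/2,1.3)),("s",[0.525,-0.255,0.07],(0,.27))):
    r=[];p=np.load(f"pose_{k}.npy")
    for n in ("scene","side"):
        c=cam(n);im=cams.read_camera(n); u,v=proj(c,[C_])[0].astype(int)-[40,30]
        z=cv2.resize(im[v:v+60,u:u+80,::-1],(400,300),interpolation=cv2.INTER_CUBIC)
        for q,col in zip(qs,((0,0,255),(0,220,0))):
            M=model(k,q)
            for a,b in EDG[5:]:
                A=(proj(c,place(p,[M[a],M[b]]))-[u,v]+.5)*5; cv2.line(z,*[tuple(int(t) for t in w) for w in A],col,1)
        r.append(z)
    rows.append(np.hstack(r))
cv2.imwrite("pics/chk.png",np.vstack(rows))
E
```

```text
(no output)
```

View pics/chk.png

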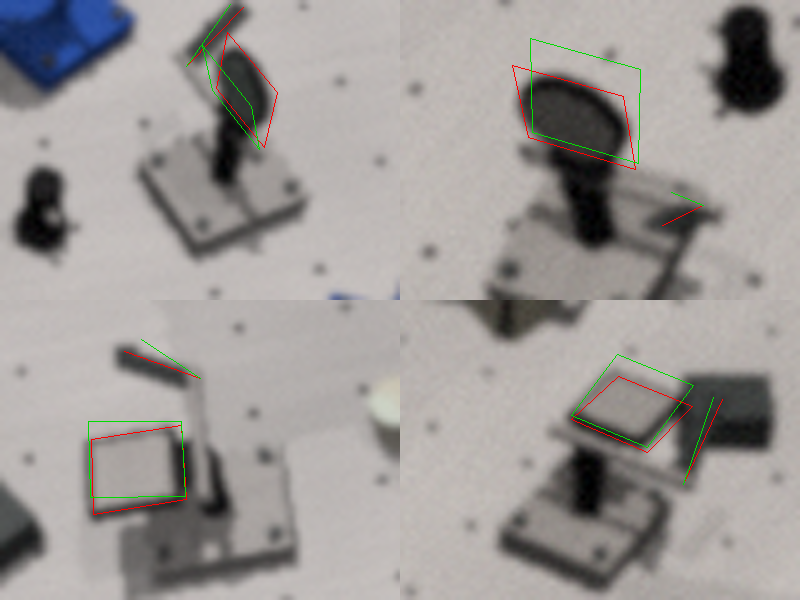

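The overlay shows both optics on the lines for their stops (red), clearly off the 0.27 rad alternatives (green). The feet haven't moved and the arm is clear, so I'm handing in.

```bash
python3 -c "
from plant import env
print(env.finish_job(), env.get_state()['time'])"
```

```text
the job is handed in; nothing more can be done
the job is handed in; nothing more can be done
```

The square mirror now lies down on its stop and the silver round mirror stands upright on its stop, with both mounts where they were in the final camera check, and the job is handed in; the verdict was not shown.

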